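# Release the latched key on the turntable test box

## Task

One of the four identical keys on the grey turntable test box is latched down, too slightly to be sure of by eye. Tap the keys lightly with closed fingertips to find the one that does not give, then press that key fully home and let go so that it springs back up. Do not push any of the other keys in so far that it switches, and leave the bottle, the screwdriver and the blue tray where they are.

Things in the scene. Friction and masses are not known exactly. Their poses are not given: they have to be found in the camera images.
- panel: the test box: grey steel bench instrument, fixed to the bench, 190 (x) x 250 (y) x 55 mm high, dark top plate level at 55 mm above the bench. Origin at the centre of its underside; x points from the key side to the side with the two cream meters, z up. The row of four keys lies along its y, 35 mm to the -x side of its centre. The meters stand 6 mm above the top plate.
- slot_1 (a point): centre of key slot 1 of 4, counted from the panel's +y end (panel y = 69 mm), at the height of the top face of a free key at rest: 79 mm above the bench, 24 mm above the top plate. Fixed to the panel, same axes; it does not move with the key. The key in it is a cream cap 44 (x) x 28 (y) x 14 mm, moving straight down; next slot 46 mm away, 18 mm gap between caps.
- slot_2 (a point): centre of key slot 2 of 4, counted from the panel's +y end (panel y = 23 mm), at the height of the top face of a free key at rest: 79 mm above the bench, 24 mm above the top plate. Fixed to the panel, same axes; it does not move with the key. The key in it is a cream cap 44 (x) x 28 (y) x 14 mm, moving straight down; next slot 46 mm away, 18 mm gap between caps.
- slot_3 (a point): centre of key slot 3 of 4, counted from the panel's +y end (panel y = -23 mm), at the height of the top face of a free key at rest: 79 mm above the bench, 24 mm above the top plate. Fixed to the panel, same axes; it does not move with the key. The key in it is a cream cap 44 (x) x 28 (y) x 14 mm, moving straight down; next slot 46 mm away, 18 mm gap between caps.
- slot_4 (a point): centre of key slot 4 of 4, counted from the panel's +y end (panel y = -69 mm), at the height of the top face of a free key at rest: 79 mm above the bench, 24 mm above the top plate. Fixed to the panel, same axes; it does not move with the key. The key in it is a cream cap 44 (x) x 28 (y) x 14 mm, moving straight down; next slot 46 mm away, 18 mm gap between caps.
- latched_key (a joint): travel of the latched key, in m: 0 up at rest, 0.012 pushed fully home. Starts latched at about 0.003 (3 mm lower than the others); which slot it sits in is not told. Under a quick push of up to 5 N it gives about 1 mm at most; above 6 to 7 N it goes on down, the push needed growing to about 11 N fully home. Pressed to about 10 mm its catch lets go for good, and when let go it springs up to 0. A press that stops short leaves it latched.
- plain_key_1 (a joint): travel of a free key, in m: 0 up at rest, 0.012 pushed fully home. It is one of the three free (not latched) keys; the number does not say in which slot it sits (the keys are shuffled), so this value alone does not locate it. Spring: starts to move at 0.8 N, then 0.5 N per mm (2.8 N at 4 mm, 4.8 N at 8 mm, 6.8 N fully home). It would switch when pushed in deeper than 9 mm.
- plain_key_2 (a joint): travel of a free key, in m: 0 up at rest, 0.012 pushed fully home. It is one of the three free (not latched) keys; the number does not say in which slot it sits (the keys are shuffled), so this value alone does not locate it. Spring: starts to move at 0.8 N, then 0.5 N per mm (2.8 N at 4 mm, 4.8 N at 8 mm, 6.8 N fully home). It would switch when pushed in deeper than 9 mm.
- plain_key_3 (a joint): travel of a free key, in m: 0 up at rest, 0.012 pushed fully home. It is one of the three free (not latched) keys; the number does not say in which slot it sits (the keys are shuffled), so this value alone does not locate it. Spring: starts to move at 0.8 N, then 0.5 N per mm (2.8 N at 4 mm, 4.8 N at 8 mm, 6.8 N fully home). It would switch when pushed in deeper than 9 mm.
- bottle: small white bottle with red cap, loose, 38 mm across, 100 mm high, beside the +y end of the box; origin at the centre of its underside. Bystander.
- driver: orange screwdriver, loose, 170 mm long, lying beside the -y end of the box; x along it towards the tip. Bystander.
- parts_tray: blue open tray, loose, 90 x 70 x 28 mm, behind the box (+x side); origin at the centre of its underside. Bystander.

How it is judged:
On the way:
1. the latched key is pressed down by the fingers until its catch lets go (9.5 mm or deeper) (value of joint latched_key above 0.0095 m and contact force between the fingers and anything else above 1 N), for 0.05 s.
At the end, for the whole second after the job is handed in: All four keys are up (each within 1.5 mm of its rest height), and the bottle, screwdriver and tray are within 20 mm of where they started (value of joint each of latched_key, plain_key_1, plain_key_2, plain_key_3 below 0.0015 m and distance of each of bottle, driver, parts_tray from where it was at the start of the episode below 0.02 m); the robot touches nothing.
It fails at once if a key that was not latched is pushed in deeper than 9 mm (value of joint any of plain_key_1, plain_key_2, plain_key_3 above 0.009 m).
It fails at once if the small white bottle is lifted or moved more than 20 mm (distance of bottle from where it was at the start of the episode above 0.02 m).
It fails at once if the screwdriver is lifted or moved more than 20 mm (distance of driver from where it was at the start of the episode above 0.02 m).
It fails at once if the parts tray is lifted or moved more than 20 mm (distance of parts_tray from where it was at the start of the episode above 0.02 m).
It fails at once if the bottle is tipped over (angle between bottle's own z axis and vertical above 0.5 rad).
It also fails if it takes over 51 s, if anything falls off the work surface, if the arm or the gripper's body presses on something with over 40 N, if the wrist force passes 120 N, or if a joint passes its speed limit or range.

## Robot

A 6-joint arm with a two-finger parallel gripper is mounted at the origin on the work surface. World frame = base frame: x ahead of the robot, y to its left, z up, the work surface at z = 0. Lengths are in m, angles in rad, forces in N, time in s.
With the tool pointing down it reaches from about 0.275 to 0.85 m from the base axis. Payload 5.2 kg.
Tool frame: the origin (TCP) lies between the finger pads; the fingertips stand 25 mm ahead of it and the grasp point (between the pads) lies 6 mm ahead of it (tip_reach is the distance from the TCP to the fingertips, in m); z points along the fingers, y is the line along which they close (so a half turn about z gives the same grasp; the last joint's range is limited). The gripper opens to 85 mm and grips with 20 to 120 N. Pads are 22 mm wide; open, the fingers measure 114 mm over their backs; the gripper's body (76 mm by 85 mm) begins 54 mm behind the grasp point. The pads swing forward as they close: fully open they stand 13 mm farther back than shut.
Start: joints at [-1.498, 0.259, 1.535, -0, 1.348, -0.203], TCP at [0.15, -0.529, 0.256] pointing down, gripper open.
Joint ranges: [-3.14, 3.14], [-0.91, 2.08], [0.19, 2.58], [-1.22, 4.36], [0.22, 2.71], [-3.12, 3.12]. Speed limits (rad/s): [2.57, 2.57, 3.14, 3.14, 3.14, 3.14].

## Interface

Orientations are given as a rotation vector (axis times angle).
In Python, from cell import get_state, camera, get_calibration, sign_off, tip_reach gives the robot as it stands.
- The arm moves only by the shell command python3 -m inch 'ROWS'. ROWS is JSON, one flat list of numbers, 7 for each row, row after row: the finger opening in m, from 0 to 0.0854, then the shift along the tool's x, y, z in m, then the turn, a rotation vector about the tool's x, y, z in units of 6 degrees (1.0 is 6 degrees). In form: [fingers, x, y, z, ax, ay, az, fingers, x, y, z, ax, ay, az, ...]. A call has 1 to 8 rows; each row shifts and turns the commanded pose from where the row before left it, along the tool's axes as they then stand; what a row does not reach is not made up. A row lasts 1/12 s, in which the tool goes at most 41.7 mm and 7.16 degrees, less where a joint would pass 70% of its speed; a pose out of reach is approached as far as the arm can. A call with a gripper value outside its range is refused whole. The fingers move at their own pace and stop on an object; the grip force is fixed at half the most. Time passes only in rows, so rows that do not move let the fingers close. It gives the time, the measured TCP pose, the force, the opening and the grip force at its end, in the units of the state.
- get_state(): the state, without advancing time (a new reading comes with each control period).
- camera(name): name is "scene" or "top" or "wrist"; returns the picture (480x640x3 uint8, red, green, blue); there is no depth.
- get_calibration(name): a dict with "fx", "fy", "cx", "cy" (pixels), "eye" and "rotation" of the camera in the world; the wrist camera has in their place "T_tool_cam" (4x4, takes a point from camera to tool coordinates, whose origin is the TCP and whose axes are the flange's). Camera axes: x right, y down, z forward; pixel columns grow to the right and rows downward; lengths in m; the calibration is good to about 2 mm. The wrist camera is an equidistant fisheye: a pixel r from the principal point sees the ray r / f radians off the axis. A picture is of the moment at which its call begins: read the wrist's pose just before it. get_calibration takes no time and is no camera call.
- sign_off(): hands the job in; it is judged then, once.
The state is a dict: "time_s": time; "joint_pos": joint angles; "joint_velocities": joint speeds; "effort": joint torques, N m; "tool_pos": TCP position; "ee_rot": TCP orientation; "force": force on the tool from outside, world axes, zero at the start; "torque": the same for the moment, N m; "gripper_width": finger opening in m; "grasp_force": force on a finger pad.
Only numpy, scipy, OpenCV 4.12 (cv2) and the standard library are available. Lean on these libraries where they do the work, as an engineer would, in place of code of your own. Each camera call takes 0.05 s, during which the arm holds its last target. There are 200 camera calls.

## Working session

There is one attempt and no reset: what is moved stays moved. The work goes in short steps, Python scripts to look and compute and a shell command to move; the robot and the scene stay as the last step left them, time stands still between calls to the robot, and variables do not carry over. Pictures are saved under pics/ and viewed, at most 10 in all, crops included, and the job is handed in when it is done.

```bash
ls; mkdir -p pics; python3 - <<'E'
from cell import *
import cv2
for n in("top","scene"):
    cv2.imwrite(f"pics/{n}.png",camera(n)[:,:,::-1]); print(get_calibration(n))
s=get_state();print(s['time_s'],s['tool_pos'],s['ee_rot'],s['force'],s['gripper_width'],tip_reach)
E
```

```text
pics
{'fx': 574.0199321677201, 'fy': 574.0199321677201, 'cx': 321.5337107080014, 'cy': 233.27293618921055, 'eye': array([0.57613046, 0.0314405 , 1.01980061]), 'rotation': array([-2.14924835,  2.21060053, -0.03149544])}
{'fx': 452.3835607502014, 'fy': 452.3835607502014, 'cx': 316.36972563588654, 'cy': 241.38435938318204, 'eye': array([ 1.03636581, -0.03464868,  0.67223495]), 'rotation': array([-1.99303635, -1.6504105 ,  0.53526102])}
0.1 [ 0.14977832 -0.52875119  0.25556172] [-3.11010339e+00 -4.31713492e-01 -1.78624233e-04] [ 0.09984664 -0.85070918  0.58871261] 0.08568325330040423 0.025
```

View pics/top.png

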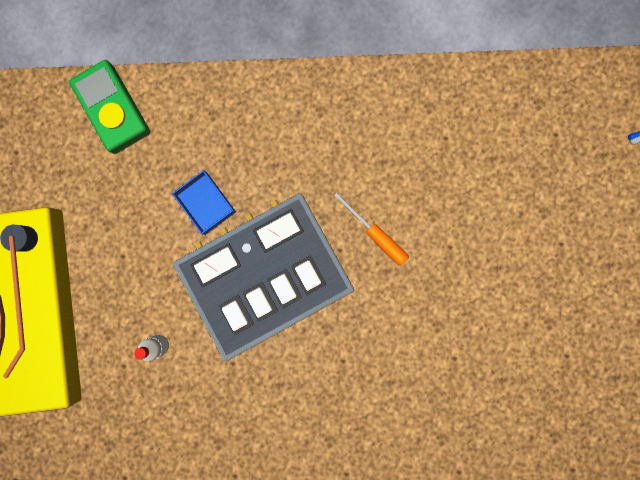

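View pics/scene.png

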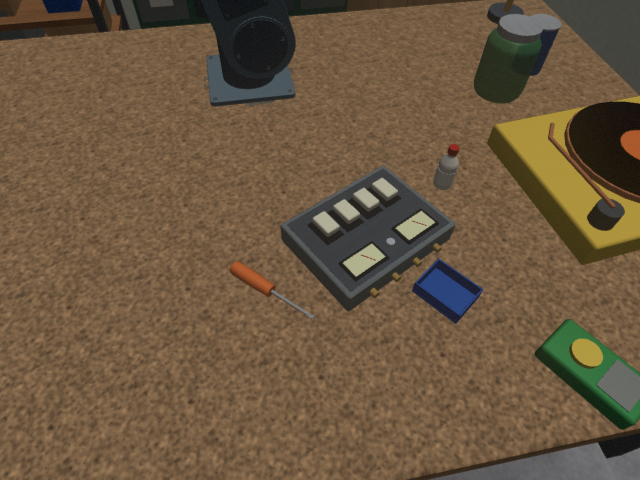

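The top view shows the keys at about (234,315), (259,303), (284,289) and (308,275). Slot 1 is at the bottle end, with the bottle at (150,348). Next I'll get exact centroids and world positions.

```bash
cat > h.py <<'E'
from cell import *
import numpy as np, cv2
from scipy.spatial.transform import Rotation as R
def ray(n,px,z):
    c=get_calibration(n); d=R.from_rotvec(c['rotation']).apply([(px[0]-c['cx'])/c['fx'],(px[1]-c['cy'])/c['fy'],1])
    return c['eye']+d*(z-c['eye'][2])/d[2]
E
python3 - <<'E'
from h import *
im=cv2.imread("pics/top.png"); m=(im.min(2)>170).astype(np.uint8); m[:, :170]=0;m[:,360:]=0;m[:180]=0
n,l,st,ce=cv2.connectedComponentsWithStats(m)
P=[]
for i in range(1,n):
    if st[i,4]>100:
        r=cv2.minAreaRect(np.argwhere(l==i)[:,::-1].astype(np.float32)); z=.079 if st[i,1]>250 else .061
        p=ray("top",r[0],z); print(st[i],ce[i],r,p.round(4))
        if z==.079:P.append(p)
P=np.array(P);P=P[np.argsort(-P[:,1])];print(P.round(4),np.linalg.norm(np.diff(P,axis=0),axis=1))
d=P[0]-P[-1];print("yaw of panel",np.degrees(np.arctan2(-d[0],d[1])))
c=P.mean(0);u=d/np.linalg.norm(d)
print("slots",[(c+u*k).round(4) for k in(.069,.023,-.023,-.069)])
# corners of box top
for q in [(174,262),(301,195),(353,289),(225,359)]: print(q,ray("top",q,.055).round(4))
s=get_state();print(R.from_rotvec(s['ee_rot']).as_matrix().round(4))
E
```

```text
[257 213  43  36 775] [277.76645161 230.19483871] ((277.7140197753906, 230.207275390625), (20.15296745300293, 38.72874450683594), 61.189208984375) [0.6372 0.1297 0.061 ]
[194 247  43  36 775] [215.12516129 264.63483871] ((215.07388305664062, 264.63433837890625), (20.109155654907227, 38.684932708740234), 61.189208984375) [0.5824 0.2363 0.061 ]
[295 261  26  30 425] [307.41647059 275.22823529] ((307.4610290527344, 275.21331787109375), (26.007762908935547, 16.322580337524414), 61.69924545288086) [0.5608 0.0808 0.079 ]
[271 274  25  30 424] [282.93160377 288.78301887] ((282.8662109375, 288.7547607421875), (26.097440719604492, 16.28097152709961), 61.38954162597656) [0.5398 0.1217 0.079 ]
[246 288  25  30 423] [258.23877069 302.28605201] ((258.27703857421875, 302.25799560546875), (26.097442626953125, 16.20116424560547), 61.38954162597656) [0.5189 0.1625 0.079 ]
[222 301  25  30 420] [233.97142857 315.6       ] ((233.97576904296875, 315.5795593261719), (25.94117546081543, 16.117647171020508), 61.927513122558594) [0.4982 0.2028 0.079 ]
[[0.4982 0.2028 0.079 ]
 [0.5189 0.1625 0.079 ]
 [0.5398 0.1217 0.079 ]
 [0.5608 0.0808 0.079 ]] [0.04532178 0.04588801 0.0459371 ]
yaw of panel 27.165002866542252
slots [array([0.4979, 0.2033, 0.079 ]), array([0.5189, 0.1624, 0.079 ]), array([0.5399, 0.1215, 0.079 ]), array([0.5609, 0.0806, 0.079 ])]
(174, 262) [0.5888 0.3074 0.055 ]
(301, 195) [0.6961 0.0895 0.055 ]
(353, 289) [0.5354 0.0065 0.055 ]
(225, 359) [0.4245 0.2236 0.055 ]
[[ 9.622e-01  2.724e-01 -1.000e-04]
 [ 2.724e-01 -9.622e-01  1.700e-03]
 [ 3.000e-04 -1.600e-03 -1.000e+00]]
```

```bash
python3 -m inch '[0,0.028,-0.0237,0,0,0,0, 0,0.028,-0.0237,0,0,0,0, 0,0.028,-0.0237,0,0,0,0, 0,0.028,-0.0237,0,0,0,0, 0,0.028,-0.0237,0,0,0,0, 0,0.028,-0.0237,0,0,0,0, 0,0.028,-0.0237,0,0,0,0, 0,0.028,-0.0237,0,0,0,0]'
python3 -m inch '[0,0.028,-0.0237,0,0,0,0, 0,0.028,-0.0237,0,0,0,0, 0,0.028,-0.0237,0,0,0,0, 0,0.028,-0.0237,0,0,0,0, 0,0.028,-0.0237,0,0,0,0, 0,0.028,-0.0237,0,0,0,0, 0,0.028,-0.0237,0,0,0,0, 0,0.028,-0.0237,0,0,0,0]'
python3 -m inch '[0,0.028,-0.0237,0,0,0,0, 0,0.028,-0.0237,0,0,0,0, 0,0.028,-0.0237,0,0,0,0, 0,0.028,-0.0237,0,0,0,0, 0,0,0,0,0,0,-0.95, 0,0,0,0,0,0,-0.95, 0,0,0,0,0,0,0, 0,0,0,0,0,0,0]'
cat > rel.py <<'E'
from h import *
S=np.array([[.4979,.2033,.079],[.5189,.1624,.079],[.5399,.1215,.079],[.5609,.0806,.079]])
s=get_state();M=R.from_rotvec(s['ee_rot']).as_matrix();p=s['tool_pos'];tip=p+M[:,2]*.025
print("t",round(s['time_s'],2),"tcp",p.round(4),"F",s['force'].round(2),"w",round(s['gripper_width'],4),"yaw y",np.degrees(np.arctan2(M[1,1],M[0,1])).round(2),"z",M[:,2].round(4))
print("tool-frame shifts tip->slots\n",((S-tip)@M).round(4))
E
python3 rel.py
```

```text
time_s: 0.77
tool_pos: [0.3141, -0.284, 0.2561]
ee_rot: [-3.111, -0.431, 0.0]
force: [1.0, -0.2, -0.0]
gripper_width: 0.0
grasp_force: 0.0
time_s: 1.43
tool_pos: [0.4781, -0.0404, 0.2561]
ee_rot: [-3.112, -0.432, 0.001]
force: [-0.3, -1.3, 0.2]
gripper_width: 0.0003
grasp_force: 0.0
time_s: 2.1
tool_pos: [0.5593, 0.0795, 0.2558]
ee_rot: [-3.054, -0.735, 0.002]
force: [-0.2, -0.4, 0.6]
gripper_width: -0.0001
grasp_force: 0.0
t 2.1 tcp [0.5593 0.0795 0.2558] F [-0.21 -0.44  0.58] w -0.0001 yaw y -62.94 z [-1.1e-03  1.0e-04 -1.0e+00]
tool-frame shifts tip->slots
 [[ 1.800e-03 -1.380e-01  1.518e-01]
 [ 1.900e-03 -9.210e-02  1.518e-01]
 [ 2.000e-03 -4.610e-02  1.518e-01]
 [ 2.100e-03 -1.000e-04  1.518e-01]]
```

```bash
python3 -m inch '[0,0.002,0,0.035,0,0,0, 0,0,0,0.035,0,0,0, 0,0,0,0.035,0,0,0, 0,0,0,0.025,0,0,0, 0,0,0,0.013,0,0,0, 0,0,0,0,0,0,0, 0,0,0,0,0,0,0, 0,0,0,0,0,0,0]' ; python3 rel.py
python3 - <<'E'
from h import *
cv2.imwrite("pics/w1.png",camera("wrist")[:,:,::-1])
E
```

```text
time_s: 2.77
tool_pos: [0.5622, 0.0799, 0.1146]
ee_rot: [3.054, 0.736, 0.003]
force: [-0.7, 0.1, 0.3]
gripper_width: -0.0001
grasp_force: 0.0
t 2.77 tcp [0.5622 0.0799 0.1146] F [-0.66  0.1   0.3 ] w -0.0001 yaw y -62.9 z [ 2.1e-03 -1.0e-04 -1.0e+00]
tool-frame shifts tip->slots
 [[-0.0011 -0.1392  0.0105]
 [-0.001  -0.0932  0.0105]
 [-0.001  -0.0472  0.0105]
 [-0.0009 -0.0013  0.0106]]
```

View pics/w1.png

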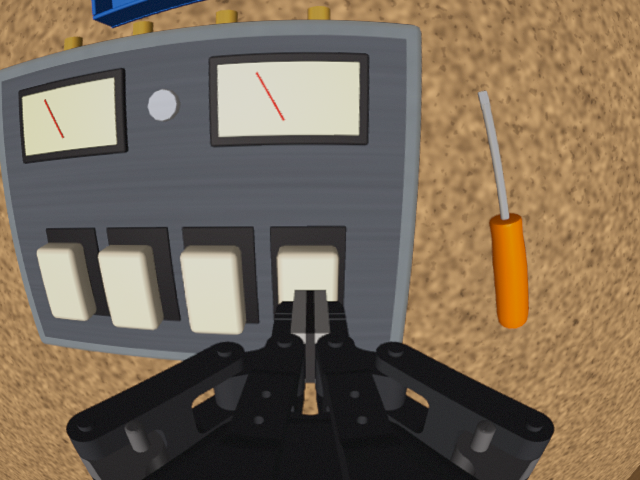

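The closed fingertips at (310,300) are centred over slot 4, whose cap is around (308,275). The other caps are to its left. Now I'll tap it: first to 2.5 mm below rest height, then to 4.5 mm.

```bash
python3 -m inch '[0,0,0,0.009,0,0,0, 0,0,0,0.004,0,0,0, 0,0,0,0,0,0,0]'; python3 rel.py;  python3 -m inch '[0,0,0,0.002,0,0,0, 0,0,0,0,0,0,0]'; python3 rel.py;python3 -m inch '[0,0,0,-0.009,0,0,0, 0,0,0,-0.006,0,0,0, 0,0,-0.023,0,0,0,0, 0,0,-0.023,0,0,0,0, 0,0,0,0,0,0,0]'; python3 rel.py
```

```text
time_s: 3.07
tool_pos: [0.5618, 0.0802, 0.1003]
ee_rot: [3.053, 0.738, 0.002]
force: [1.0, -0.0, 2.4]
gripper_width: 0.0
grasp_force: 1.3
t 3.07 tcp [0.5618 0.0802 0.1003] F [ 1.03 -0.04  2.39] w 0.0 yaw y -62.82 z [ 1.4e-03 -1.0e-04 -1.0e+00]
tool-frame shifts tip->slots
 [[-0.0006 -0.1387 -0.0038]
 [-0.0006 -0.0928 -0.0038]
 [-0.0006 -0.0468 -0.0038]
 [-0.0007 -0.0008 -0.0037]]
time_s: 3.23
tool_pos: [0.5618, 0.0802, 0.0986]
ee_rot: [3.053, 0.739, 0.002]
force: [1.0, -1.2, 3.6]
gripper_width: -0.0003
grasp_force: 1.8
t 3.23 tcp [0.5618 0.0802 0.0986] F [ 0.99 -1.17  3.55] w -0.0003 yaw y -62.8 z [ 1.2e-03 -2.0e-04 -1.0e+00]
tool-frame shifts tip->slots
 [[-0.0006 -0.1387 -0.0055]
 [-0.0006 -0.0927 -0.0054]
 [-0.0007 -0.0468 -0.0054]
 [-0.0007 -0.0008 -0.0054]]
time_s: 3.65
tool_pos: [0.5378, 0.124, 0.1137]
ee_rot: [-3.051, -0.741, 0.003]
force: [-0.8, 0.6, -0.6]
gripper_width: 0.0
grasp_force: 0.0
t 3.65 tcp [0.5378 0.124  0.1137] F [-0.81  0.59 -0.58] w 0.0 yaw y -62.71 z [-0.0025  0.0015 -1.    ]
tool-frame shifts tip->slots
 [[ 0.001  -0.0887  0.0099]
 [ 0.0009 -0.0428  0.0098]
 [ 0.0008  0.0032  0.0097]
 [ 0.0007  0.0492  0.0096]]
```

Slot 4 matches a free key's spring. Slot 3 is next.

```bash
python3 -m inch '[0,0,0.0015,0.008,0,0,0, 0,0,0,0.004,0,0,0, 0,0,0,0,0,0,0]'; python3 rel.py|head -1;  python3 -m inch '[0,0,0,0.002,0,0,0, 0,0,0,0,0,0,0]'; python3 rel.py|head -1;python3 -m inch '[0,0,0,-0.009,0,0,0, 0,0,0,-0.005,0,0,0, 0,0,-0.023,0,0,0,0, 0,0,-0.023,0,0,0,0, 0,0,0,0,0,0,0]'; python3 rel.py
```

```text
time_s: 3.9
tool_pos: [0.5412, 0.1195, 0.1006]
ee_rot: [-3.053, -0.738, 0.001]
force: [-0.4, 1.9, 2.3]
gripper_width: -0.0001
grasp_force: 1.3
t 3.9 tcp [0.5412 0.1195 0.1006] F [-0.44  1.85  2.34] w -0.0001 yaw y -62.84 z [-5.e-04  3.e-04 -1.e+00]
time_s: 4.07
tool_pos: [0.5412, 0.1195, 0.0991]
ee_rot: [-3.054, -0.737, 0.0]
force: [-0.3, 2.1, 3.0]
gripper_width: -0.0
grasp_force: 1.6
t 4.07 tcp [0.5412 0.1195 0.0991] F [-0.27  2.07  2.95] w -0.0 yaw y -62.85 z [-3.e-04  2.e-04 -1.e+00]
time_s: 4.48
tool_pos: [0.5181, 0.163, 0.1138]
ee_rot: [-3.052, -0.74, 0.002]
force: [-0.3, 0.2, -0.3]
gripper_width: 0.0001
grasp_force: 0.0
t 4.48 tcp [0.5181 0.163  0.1138] F [-0.32  0.19 -0.29] w 0.0001 yaw y -62.73 z [-1.4e-03  9.0e-04 -1.0e+00]
tool-frame shifts tip->slots
 [[ 0.0006 -0.0451  0.0099]
 [ 0.0005  0.0009  0.0098]
 [ 0.0004  0.0469  0.0098]
 [ 0.0003  0.0929  0.0097]]
```

Slot 3 is free as well. On to slot 2.

```bash
python3 -m inch '[0,0,0,0.008,0,0,0, 0,0,0,0.004,0,0,0, 0,0,0,0,0,0,0]'; python3 rel.py|head -1;  python3 -m inch '[0,0,0,0.002,0,0,0, 0,0,0,0,0,0,0]'; python3 rel.py|head -1;python3 -m inch '[0,0,0,-0.009,0,0,0, 0,0,0,-0.005,0,0,0, 0,0,-0.023,0,0,0,0, 0,0,-0.022,0,0,0,0, 0,0,0,0,0,0,0]'; python3 rel.py
```

```text
time_s: 4.73
tool_pos: [0.5203, 0.1603, 0.1006]
ee_rot: [-3.054, -0.738, 0.0]
force: [0.0, 2.0, 3.1]
gripper_width: -0.0001
grasp_force: 1.3
t 4.73 tcp [0.5203 0.1603 0.1006] F [0.05 2.03 3.07] w -0.0001 yaw y -62.83 z [-2.e-04  1.e-04 -1.e+00]
time_s: 4.9
tool_pos: [0.5203, 0.1603, 0.0991]
ee_rot: [-3.054, -0.737, 0.0]
force: [-0.5, 1.4, 2.8]
gripper_width: -0.0
grasp_force: 1.6
t 4.9 tcp [0.5203 0.1603 0.0991] F [-0.47  1.39  2.85] w -0.0 yaw y -62.85 z [-1.e-04  1.e-04 -1.e+00]
time_s: 5.32
tool_pos: [0.4977, 0.2029, 0.1139]
ee_rot: [-3.052, -0.74, 0.001]
force: [-0.2, 0.8, -0.3]
gripper_width: -0.0003
grasp_force: 0.0
t 5.32 tcp [0.4977 0.2029 0.1139] F [-0.19  0.77 -0.31] w -0.0003 yaw y -62.73 z [-1.1e-03  9.0e-04 -1.0e+00]
tool-frame shifts tip->slots
 [[ 0.0004 -0.0002  0.0099]
 [ 0.0004  0.0457  0.0098]
 [ 0.0003  0.0917  0.0097]
 [ 0.0002  0.1377  0.0097]]
```

Slot 2 is free too, which leaves slot 1. I'll confirm that with a tap before pressing.

```bash
python3 -m inch '[0,0,0,0.008,0,0,0, 0,0,0,0.004,0,0,0, 0,0,0,0,0,0,0]'; python3 rel.py|head -1;  python3 -m inch '[0,0,0,0.002,0,0,0, 0,0,0,0,0,0,0]'; python3 rel.py
```

```text
time_s: 5.57
tool_pos: [0.4997, 0.2004, 0.1007]
ee_rot: [-3.054, -0.738, 0.0]
force: [-0.6, 1.4, 2.9]
gripper_width: -0.0004
grasp_force: 1.2
t 5.57 tcp [0.4997 0.2004 0.1007] F [-0.56  1.44  2.89] w -0.0004 yaw y -62.84 z [-2.e-04  2.e-04 -1.e+00]
time_s: 5.73
tool_pos: [0.4997, 0.2004, 0.0995]
ee_rot: [-3.054, -0.737, 0.0]
force: [-2.2, 2.4, 4.5]
gripper_width: -0.0001
grasp_force: 2.3
t 5.73 tcp [0.4997 0.2004 0.0995] F [-2.23  2.44  4.53] w -0.0001 yaw y -62.85 z [-2.e-04  2.e-04 -1.e+00]
tool-frame shifts tip->slots
 [[-0.0003 -0.0034 -0.0045]
 [-0.0002  0.0426 -0.0046]
 [-0.0002  0.0885 -0.0046]
 [-0.0002  0.1345 -0.0046]]
```

The force rises faster here (4.5 N, against about 3 N on the others). One more 2 mm is still safe for a free key and should settle it.

```bash
python3 -m inch '[0,0,0,0.001,0,0,0, 0,0,0,0,0,0,0]';python3 -m inch '[0,0,0,0.001,0,0,0, 0,0,0,0,0,0,0]'; python3 rel.py|head -1
```

```text
time_s: 5.9
tool_pos: [0.4997, 0.2004, 0.0988]
ee_rot: [-3.054, -0.737, -0.0]
force: [-2.4, 0.6, 6.2]
gripper_width: -0.0002
grasp_force: 3.3
time_s: 6.07
tool_pos: [0.4997, 0.2004, 0.098]
ee_rot: [-3.054, -0.737, -0.0]
force: [-2.8, 0.3, 8.5]
gripper_width: 0.0001
grasp_force: 3.8
t 6.07 tcp [0.4997 0.2004 0.098 ] F [-2.75  0.27  8.47] w 0.0001 yaw y -62.85 z [ 2.e-04  3.e-04 -1.e+00]
```

8.5 N at 6 mm is far above a free key's 3.8 N, so slot 1 is the latched key. Pressing it home.

```bash
python3 -m inch '[0,0,0,0.002,0,0,0, 0,0,0,0.002,0,0,0, 0,0,0,0.001,0,0,0, 0,0,0,0,0,0,0]';python3 -m inch '[0,0,0,0.001,0,0,0, 0,0,0,0.001,0,0,0, 0,0,0,0,0,0,0]'; python3 rel.py|head -1
```

```text
time_s: 6.4
tool_pos: [0.4997, 0.2004, 0.0932]
ee_rot: [-3.054, -0.737, -0.0]
force: [-2.2, 2.0, 9.0]
gripper_width: -0.0
grasp_force: 4.8
time_s: 6.65
tool_pos: [0.4998, 0.2004, 0.0919]
ee_rot: [-3.054, -0.737, -0.001]
force: [-5.5, 0.3, 14.7]
gripper_width: 0.0001
grasp_force: 7.4
t 6.65 tcp [0.4998 0.2004 0.0919] F [-5.46  0.33 14.73] w 0.0001 yaw y -62.85 z [ 6.e-04  3.e-04 -1.e+00]
```

It has bottomed out (14.7 N at 12 mm). I'll press 1 mm more to be sure, then retreat and look.

```bash
python3 -m inch '[0,0,0,0.001,0,0,0, 0,0,0,0,0,0,0]';python3 -m inch '[0,0,0,-0.006,0,0,0, 0,0,0,-0.006,0,0,0, 0,0,0,-0.012,0,0,0, 0,0,0,-0.03,0,0,0, 0,0,0,-0.03,0,0,0, 0,0,0.02,-0.02,0,0,0, 0,0,0,0,0,0,0, 0,0,0,0,0,0,0]'; python3 rel.py|head -1
python3 - <<'E'
from h import *
cv2.imwrite("pics/w2.png",camera("wrist")[:,:,::-1])
cv2.imwrite("pics/s2.png",cv2.resize(camera("scene")[150:270,260:480,::-1],None,fx=3.5,fy=3.5,interpolation=cv2.INTER_CUBIC))
E
```

```text
time_s: 6.82
tool_pos: [0.4998, 0.2004, 0.0918]
ee_rot: [3.054, 0.738, 0.002]
force: [-6.5, 0.1, 22.3]
gripper_width: -0.0002
grasp_force: 10.8
time_s: 7.48
tool_pos: [0.5097, 0.182, 0.1943]
ee_rot: [3.054, 0.736, 0.004]
force: [-0.1, 0.6, -0.3]
gripper_width: 0.0001
grasp_force: 0.0
t 7.48 tcp [0.5097 0.182  0.1943] F [-0.12  0.59 -0.27] w 0.0001 yaw y -62.91 z [ 0.0025 -0.     -1.    ]
```

View pics/s2.png

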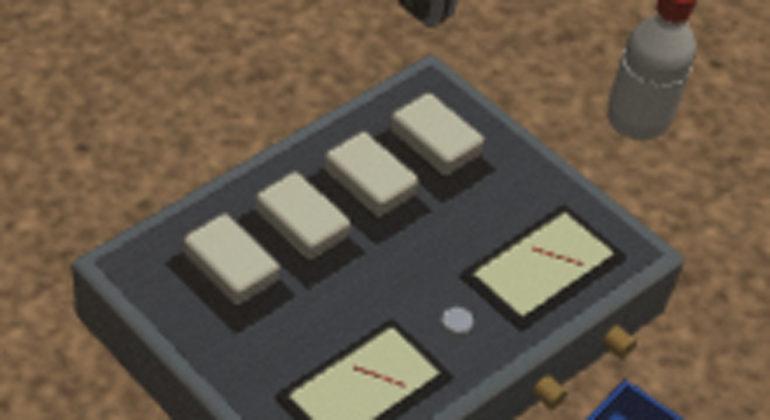

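View pics/w2.png

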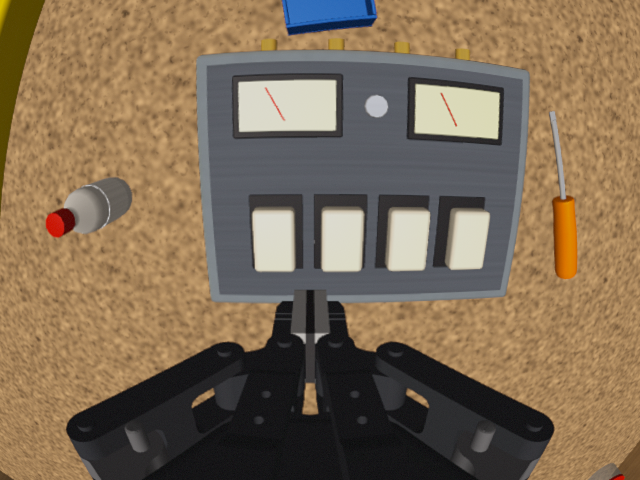

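All four caps now look level in the scene crop: slot 1 is at (437,132), and the bottle is untouched. To check, I'll compare sub-pixel cap positions before and after.

```bash
python3 - <<'E'
from h import *
a=cv2.imread("pics/scene.png");b=camera("scene")[:,:,::-1].copy()
f=lambda i:cv2.cvtColor(i,cv2.COLOR_BGR2GRAY).astype(np.float32)
a,b=f(a),f(b)
for n,(u,v) in {"k1":(385,188),"k2":(367,200),"k3":(347,211),"k4":(326,223),"meter":(415,225),"driver":(270,285),"tray":(447,290),"bottle":(447,170)}.items():
    t=a[v-11:v+11,u-13:u+13]; s=b[v-17:v+17,u-19:u+19]
    up=lambda x:cv2.resize(x,None,fx=8,fy=8,interpolation=cv2.INTER_CUBIC)
    r=cv2.matchTemplate(up(s),up(t),cv2.TM_CCOEFF_NORMED);_,m,_,l=cv2.minMaxLoc(r);print(n,m,(l[0]/8-6,l[1]/8-6))
E
```

```text
k1 0.9831804633140564 (0.0, -1.0)
k2 0.9964561462402344 (0.0, 0.0)
k3 0.9990888237953186 (0.0, 0.0)
k4 0.999347448348999 (0.0, 0.0)
meter 0.9989461302757263 (0.0, 0.0)
driver 0.996015191078186 (0.0, 0.0)
tray 0.9844860434532166 (0.0, 0.0)
bottle 0.9971800446510315 (0.0, 0.0)
```

Key 1 has risen by about 1 px, which is roughly 3 mm, and nothing else has moved.

```bash
python3 -c "from cell import *;print(sign_off())"
```

```text
the job is handed in; nothing more can be done
None
```

The latched key was in slot 1, at the bottle end. I pressed it fully home and it sprang back up; the other three keys were pushed in only about 5 mm, the bottle, screwdriver and tray did not move, and the job is handed in.

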